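Fit a charger knob

ROBOT

A 6-joint arm with a two-finger parallel gripper is mounted at the origin on the work surface. World frame = base frame: x ahead of the robot, y to its left, z up, the work surface at z = 0. Lengths are in m, angles in rad, forces in N, time in s.
With the tool pointing down it reaches from about 0.25 to 0.775 m from the base axis. Payload 4 kg.
Tool frame: the origin (TCP) lies at the centre of the arm's flange, where the gripper is bolted on; the fingertips stand ahead of it and the grasp point (between the pads) lies 180 mm ahead of it (robot.tcp_to_tips is the z of the fingertips in the tool frame, in m); z points along the fingers, y is the direction in which the jaws open and shut (so a half turn about z gives the same grasp; the last joint's range is limited). The gripper opens to 94 mm and grips with 3 to 60 N. Pads are 16 mm wide; open, the fingers measure 119 mm over their backs; the gripper's body (75 mm by 177 mm) begins 78 mm behind the grasp point.
Start: joints at [1.026, 0.087, 1.371, -0, 1.684, -0.103], TCP at [0.235, 0.497, 0.405] pointing down, gripper open.
Joint ranges: [-3.1, 3.1], [-0.76, 2.03], [0.27, 2.55], [-1.08, 4.22], [0.17, 2.65], [-2.57, 2.57]. Speed limits (rad/s): [2.79, 2.79, 3.14, 3.14, 3.14, 3.14].

INTERFACE

Orientations are given as [roll, pitch, yaw] about the fixed x, y, z axes, in that order (R = Rz(yaw) Ry(pitch) Rx(roll)).
In Python, from bench import robot gives the robot as it stands.
- The arm moves only by the tool move_arm, never from a script. Its argument "increments" is a list that holds one entry, the list of rows, each a list of 7 numbers: the opening, from 0 (shut) to 1 (fully open), then the shift along the tool's x, y, z as a fraction of full scale, then the turn, a rotation vector about the tool's x, y, z as a fraction of full scale. In form: [[[jaw, dx, dy, dz, rx, ry, rz], ...]]. A call has 1 to 8 rows; each row is the pose to reach, as a shift and turn from the pose commanded when the call began, along the tool's axes at that moment; what a row does not reach only later rows make up. Full scale, the value 1, is 0.1 m for a shift and pi/2 rad for a turn. A row lasts 1/12 s, in which the tool goes at most 41.7 mm and 7.16 degrees, less where a joint would pass 70% of its speed; a pose out of reach is approached as far as the arm can. A call with a number of a shift or a turn outside -1 to 1 is refused whole. A call with a gripper value outside its range is refused whole. The fingers move at their own pace and stop on an object; the grip force is fixed at half the most. Time passes only in rows, so rows that repeat a pose let the fingers close. It gives the time, the measured TCP pose, the force and the opening at its end, in the units of the state.
- robot.get_obs(): the state, without advancing time (a new reading comes with each control period).
- robot.snapshot(name): name is "side" or "top"; returns (picture, depth): 420x560x3 uint8, red, green, blue; 420x560 float32, m along the optical axis (not along the pixel's ray), 0 where there is no reading.
- robot.camera_params(name): a dict with "mtx" (3x3 intrinsics, pixels), "R" (3x3) and "t" (3): a world point X has camera coordinates R X + t. Camera axes: x right, y down, z forward; pixel columns grow to the right and rows downward; lengths in m; the calibration is good to about 2 mm. A picture is of the moment at which its call begins. camera_params takes no time and is no camera call.
- robot.close_job(): hands the job in, once; it reports no verdict.
The state is a dict: "time": time; "joint_positions": joint angles; "qvel": joint speeds; "joint_torque": joint torques, N m; "tool_pos": TCP position; "ee_rot": TCP orientation; "wrist_force": force on the tool from outside, world axes, zero at the start; "wrist_torque": the same for the moment, N m; "width": finger opening in m.
Only numpy, scipy, OpenCV 4.12 (cv2) and the standard library are available. Lean on these libraries where they do the work, as an engineer would, in place of code of your own. Each camera call takes 0.05 s, during which the arm holds its last target.

TASK

Of the three spare pointer knobs on the repair mat one is broken (piece of its skirt and its nose missing): first get it out of the way into the scrap tin. Then turn one of the two sound knobs so that the flat in its bore matches the flat of the bare D-shaft on top of the charger, push it fully home on the shaft, and press it in against the shaft's spring as far as it goes, as for the long press that starts the charger; finish while the gripper is still keeping it pressed in. Leave the other sound knob and everything else on the table where it is.

Things in the scene. Friction and masses are not known exactly. Their poses are not given: they have to be found in the camera images.
- knob_a: Sound knob, dark grey, 30 g, Skirt 44 mm wide, 5 thick; hub 26 mm wide to height 14.5; bar grip 13 mm wide, height 14.5 to 33, flat parallel sides along own x from -19 to +27 mm, ending there in a pointed nose that overhangs the skirt. Grip across the bar (own y). Underside: blind D bore 14 deep, 11 wide, flat 2 from the axis on the nose (+x) side, mouth bevelled 2 mm. Origin: axis at the underside, z up.
- knob_b: Second sound knob, same as knob_a in every way; either may be fitted.
- knob_a_nose (a point): Tip of knob_a's pointer nose, top edge: 27 mm from its axis along own x, 33 mm above its underside.
- knob_b_nose (a point): The same point on knob_b.
- knob_chipped: The broken knob, same grey, 25 g: a third of its skirt (+y, -x side) is broken away to the hub and the nose is snapped off, so its bar reaches only from -19 to +9 mm along own x; otherwise as the sound ones (bar 13 mm wide, height 14.5 to 33 mm). Origin: axis at the underside, z up.
- scrap_tin: Loose round open steel tin, 110 mm across, 50 mm high, wall 3 mm, floor 4 mm, 0.3 kg, standing on the mat. Origin: centre of its underside.
- scrap_tin_in (a point): Centre of the inner floor of the scrap tin.
- charger: Battery charger, a fixed aluminium box 200 mm (own x) by 220 mm (own y), 70 mm high, flat black top panel with a display and, at own x -45 mm, own y -60 mm, the bare shaft of its push-and-turn mode selector standing upright. Origin: centre of its underside.
- shaft_tip (a point): Top end, on the axis, of the upright steel D-shaft, 22 mm above the charger's panel. 10 mm thick, one flat 1.5 mm from the axis, tip bevelled 1.4 mm. x points square out of the flat, z up. A knob goes on with its own x along this x (within 6 degrees) and is home with its underside 14 mm below this point. The shaft turns only stiffly (0.3 N m), and is slippery.
- selector_push (a joint): How far the shaft is pressed down into the charger, m: 0 when out, 0.005 at the stop. A spring pushes it out: 3 N to start it moving, 7 N at the stop. The shaft tip moves down with it.
- battery_pack: Bystander: battery pack with a black board on top, 110 x 76 mm, 60 mm high. Origin: centre of its underside.
- cell_a: Bystander: round cell standing upright, 21 mm across, 70 mm high. Origin: centre of its underside.
- cell_b: Bystander: another such cell. Origin: centre of its underside.
- tape_roll: Bystander: roll of amber tape lying flat, 60 mm across, 18 mm high. Origin: centre of its underside.
- screwdriver: Bystander: screwdriver 160 mm long lying on the table. Origin: its middle.
- flux_bottle: Bystander: small bottle, 40 mm across, 95 mm high. Origin: centre of its underside.
- multimeter: Bystander: hand multimeter lying on its back, 85 x 180 mm, 36 mm high (dial to 44 mm). Origin: centre of its underside.
- screw_tub: Bystander: small white bowl, 68 mm across, 32 mm high. Origin: centre of its underside.
There are look-alikes about, which are no part of the job. Leave any pink or purple look-alike of the knob_a alone.

How it is judged:
On the way, in this order (a step that is already met when the one before it is completed fails the run):
1. the broken knob lies in the scrap tin, let go (horizontal distance between knob_chipped and scrap_tin_in below 0.045 m and z of knob_chipped in the frame of scrap_tin_in below 0.042 m and contact force between each of the arm, the fingers and knob_chipped below 0.05 N and linear speed of knob_chipped below 0.05 m/s), for 0.2 s.
2. a sound knob sits fully home on the D-shaft (((z of knob_a in the frame of shaft_tip below -0.012 m and horizontal distance between knob_a and shaft_tip below 0.002 m and x of knob_a_nose in the frame of shaft_tip above 0.02 m and angle between the x axis of knob_a and the x axis of shaft_tip, either way round below 0.35 rad and angle between knob_a's own z axis and vertical below 0.1 rad) or (z of knob_b in the frame of shaft_tip below -0.012 m and horizontal distance between knob_b and shaft_tip below 0.002 m and x of knob_b_nose in the frame of shaft_tip above 0.02 m and angle between the x axis of knob_b and the x axis of shaft_tip, either way round below 0.35 rad and angle between knob_b's own z axis and vertical below 0.1 rad))), for 0.2 s.
At the end, for the whole second after the job is handed in: Broken knob in the tin; one sound knob home on the shaft (12 mm or more over the tip, 2 mm off axis, nose over the flat within 0.35 rad, tilt under 0.1 rad), fingers on it (2 N) and keeping selector_push above 3.5 mm with 3.5 N; other sound knob within 30 mm of its start (horizontal distance between knob_chipped and scrap_tin_in below 0.045 m and z of knob_chipped in the frame of scrap_tin_in below 0.042 m and value of joint selector_push above 0.0035 m and ((z of knob_a in the frame of shaft_tip below -0.012 m and horizontal distance between knob_a and shaft_tip below 0.002 m and x of knob_a_nose in the frame of shaft_tip above 0.02 m and angle between the x axis of knob_a and the x axis of shaft_tip, either way round below 0.35 rad and angle between knob_a's own z axis and vertical below 0.1 rad and contact force between the fingers and knob_a above 2 N and contact force between knob_a and charger above 3.5 N and distance of knob_b from where it was at the start of the episode below 0.03 m) or (z of knob_b in the frame of shaft_tip below -0.012 m and horizontal distance between knob_b and shaft_tip below 0.002 m and x of knob_b_nose in the frame of shaft_tip above 0.02 m and angle between the x axis of knob_b and the x axis of shaft_tip, either way round below 0.35 rad and angle between knob_b's own z axis and vertical below 0.1 rad and contact force between the fingers and knob_b above 2 N and contact force between knob_b and charger above 3.5 N and distance of knob_a from where it was at the start of the episode below 0.03 m))); the arm keeps its last pose, push and grip.
It fails at once if a bystander is knocked away by more than 30 mm (distance of any of battery_pack, cell_a, cell_b, tape_roll, screwdriver, flux_bottle, multimeter, screw_tub from where it was at the start of the episode above 0.03 m).
It fails at once if the scrap tin is shoved by more than 40 mm or tipped (distance of scrap_tin from where it was at the start of the episode above 0.04 m or angle between scrap_tin's own z axis and vertical above 0.5 rad).
It fails at once if a sound knob is put in the scrap tin ((horizontal distance between knob_a and scrap_tin_in below 0.045 m and z of knob_a in the frame of scrap_tin_in below 0.025 m and contact force between the fingers and knob_a below 0.05 N) or (horizontal distance between knob_b and scrap_tin_in below 0.045 m and z of knob_b in the frame of scrap_tin_in below 0.025 m and contact force between the fingers and knob_b below 0.05 N)).
It also fails if it takes over 51 s, if anything falls off the work surface, if the arm or the gripper's body presses on something with over 40 N, if the wrist force passes 120 N, or if a joint passes its speed limit or range.

## Working session

There is one attempt and no reset: what is moved stays moved. The work goes in short steps, Python scripts to look and compute and a tool call to move; the robot and the scene stay as the last step left them, time stands still between calls to the robot, and variables do not carry over. Pictures are saved under pics/ and viewed, and the job is handed in when it is done.

Besides the shell and the picture viewer there is one more tool, called in YAML: its name, and indented under it one key for each argument. move_arm: Moves the arm, as the interface text tells. Its arguments: {"type":"object","properties":{"increments":{"type":"array","items":{"type":"array","items":{"type":"array","items":{"type":"number","minimum":-1,"maximum":1}}}}},"required":["increments"]}

```bash
ls; mkdir -p pics
python3 - <<'E'
from bench import robot
import cv2,numpy as np
print(robot.get_obs(), robot.tcp_to_tips)
for n in ("top","side"):
    p,d=robot.snapshot(n)
    cv2.imwrite(f"pics/{n}0.png",p[:,:,::-1]); np.save(f"pics/{n}0.npy",d); 
    np.savez(f"pics/{n}0cam.npz",**robot.camera_params(n)); print(robot.camera_params(n))
E
```

```text
pics
{'time': 0.0, 'joint_positions': array([ 1.02589896e+00,  8.79558825e-02,  1.37221801e+00, -1.97010833e-05,
        1.68359101e+00, -1.03125300e-01]), 'qvel': array([-1.97526427e-04, -3.46018497e-04,  9.99855401e-04,  4.71598981e-05,
        5.56257460e-04,  5.43768512e-04]), 'joint_torque': array([-9.49147261e-05, -3.40203524e+01, -3.02418852e+01,  7.18273013e-02,
        3.33890808e-02, -1.61537514e-04]), 'tool_pos': array([0.2351127 , 0.49709773, 0.40352161]), 'ee_rot': array([-3.13942993e+00, -2.04140054e-04,  2.69981817e+00]), 'wrist_force': array([ 0.12038758,  0.74189103, -0.13021479]), 'wrist_torque': array([ 0.00633615,  0.0170685 , -0.01174158]), 'width': 0.09412718843353424} 0.1992
{'mtx': array([[398.85854077,   0.        , 278.77091861],
       [  0.        , 398.85854077, 209.09427224],
       [  0.        ,   0.        ,   1.        ]]), 'R': array([[ 0.01927969, -0.999597  ,  0.02083572],
       [-0.98648537, -0.02241   , -0.16230963],
       [ 0.16271114, -0.01742485, -0.98651987]]), 't': array([-0.00283961,  0.46862062,  1.01856896])}
{'mtx': array([[388.76333822,   0.        , 279.70488604],
       [  0.        , 388.76333822, 206.9120197 ],
       [  0.        ,   0.        ,   1.        ]]), 'R': array([[ 0.96407908, -0.26526605,  0.01361828],
       [-0.11987412, -0.48027586, -0.86888739],
       [ 0.23702686,  0.83604367, -0.49482244]]), 't': array([-0.44910052,  0.13811268,  1.01505945])}
```

View pics/top0.png

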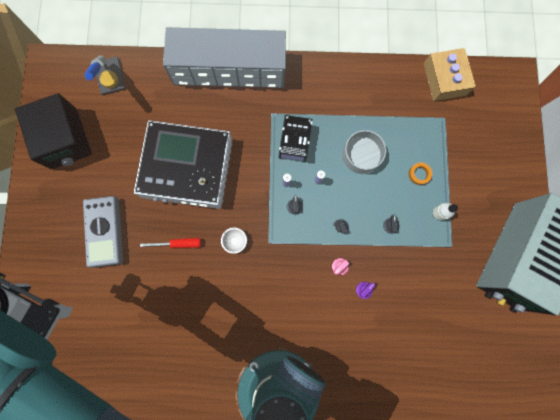

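View pics/side0.png

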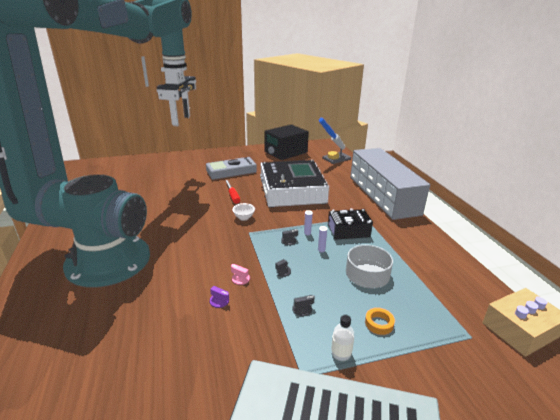

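```bash
cat > h.py <<'E'
import cv2,numpy as np
def cam(n,tag="0"):
    return np.load(f"pics/{n}0cam.npz")
def ray(n,u,v,z):
    c=cam(n);K,R,t=c["mtx"],c["R"],c["t"]
    d=R.T@np.linalg.solve(K,[u,v,1.]);o=-R.T@t
    return o+d*(z-o[2])/d[2]
def proj(n,X):
    c=cam(n);q=c["mtx"]@(c["R"]@np.asarray(X,float)+c["t"]);return q[:2]/q[2]
def dep(n,D,u,v):
    c=cam(n);K,R,t=c["mtx"],c["R"],c["t"]
    return R.T@(np.linalg.solve(K,[u,v,1.])*D[int(round(v)),int(round(u))]-t)
def crop(src,out,u0,v0,w,h,s):
    im=cv2.imread(src)[v0:v0+h,u0:u0+w]
    im=cv2.resize(im,None,fx=s,fy=s,interpolation=cv2.INTER_CUBIC)
    for k in range(0,w,10):
        cv2.putText(im,str(u0+k),(k*s,10),0,.35,(0,255,255),1);cv2.line(im,(k*s,12),(k*s,18),(0,255,255),1)
    for k in range(0,h,10):
        cv2.putText(im,str(v0+k),(0,k*s+4),0,.35,(0,255,255),1)
    cv2.imwrite(out,im)
E
python3 - <<'E'
from h import *
crop("pics/top0.png","pics/c1.png",280,185,130,60,6)
crop("pics/top0.png","pics/c2.png",130,115,110,100,6)
crop("pics/side0.png","pics/c3.png",265,220,60,100,6)
E
```

```text
(no output)
```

View pics/c1.png

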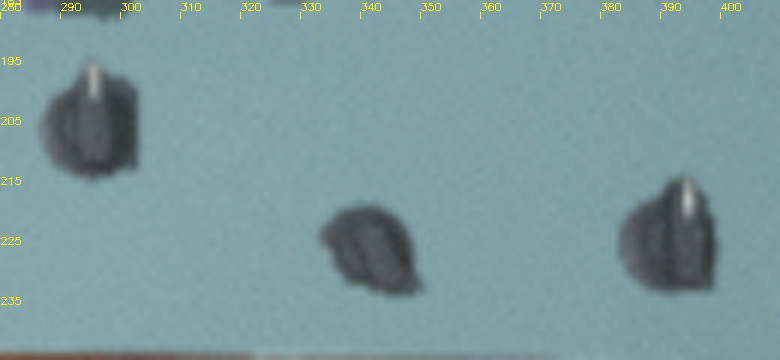

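View pics/c2.png

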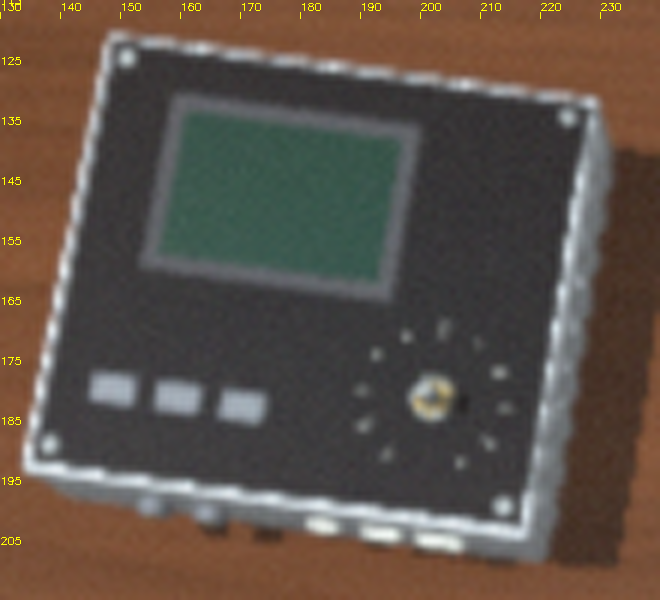

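View pics/c3.png

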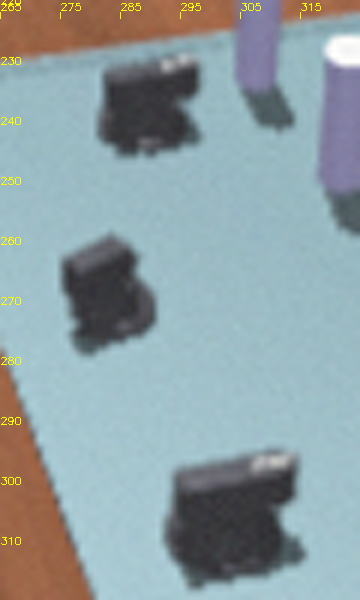

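Run:
```python
from h import *
import cv2
crop("pics/top0.png","pics/c4.png",185,160,40,40,16)
crop("pics/side0.png","pics/c5.png",260,155,70,55,11)
D=np.load("pics/top00.npy") if 0 else np.load("pics/top0.npy")
D2=np.load("pics/side0.npy")
def hmap(n,D,u0,u1,v0,v1):
    print(n,u0,v0)
    for v in range(v0,v1):
        print(v,' '.join('%3d'%round(1000*dep(n,D,u,v)[2]) for u in range(u0,u1)))
hmap("top",D,194,210,173,189)
hmap("side",D2,270,296,168,195)
```

```text
top 194 173
173  69  69  72  70  71  72  73  70  70  72  71  70  72  72  69  75
174  71  70  70  69  69  70  70  73  73  70  71  68 1081  72  73  71
175  70  71  70  72  68  74  70  74  70  69  73  71  74  73  69  73
176  73  70  73  66  72  72  70  69  72  71  72  71  72  71  70  67
177  71  70  72  71  70  72  71  72  67  73  68  71  73  71  70  73
178  69  71  71  68  71  67  69  70  70  71  68  68  68  73  70  69
179  69  70  69  69  71  88  91  92  74  70  71  69  67  70  72  72
180  70  67  70  70  72  91  92  94  92  73  71  69  73  73  66  69
181  71  71  71  71  71  87  91  93  85  78  72  72  71  69  70  70
182  70  70  72  68  71  73  83  78  78  73  73  66  72  67  73  71
183  68  73  69  72  67  72  72  72  75  72  72  74  69  71  72  72
184  66  70  70  70  70  71  73  72  68  71  70  70  71  70  72  71
185  72  68  68  70  69  69  69  70  65  71  70  71  72  71  70  69
186  72  72  69  69  69  72  72  69  71  72  70  70  70  70  71  70
187  70  71  72  71  68  70  69  72  71  72  73  71  68  70  69  75
188  74  68  71  74  71  69  72  71  71  69  70  72  71  72  67  70
[... 2229 characters left out ...]
  66  65  67  67  65  67  66  66  66  67  65  65  65
189  67  67  66  66  66  66  64  65  65  65  62  63  63  65  65  63  62  64  64  62  63  62  61  60  62  60
190  66  63  63  61  61  60  62  61  60  62  59  62  62  59  61  60  58  60  60  59  59  58  58  59  57  59
191  59  58  59  57  58  60  58  58  57  57  56  58  56  58  56  59  58  57  55  54  54  56  57  54  54  54
192  58  54  56  56  55  58  56  53  54  56  56  56  52  51  55  56  55  53  52  52  51  52  53  51  51  52
193  53  53  52  53  53  53  52  50  52  52  52  50  48  48  48  49  51  50  47 628  47 628  51  49  46  47
194  49  50  48  50  49  49  46  48  48  49  47  47  47  45  44  47  48  46  48  43  44  46  46  45  46  44
```

View pics/c4.png

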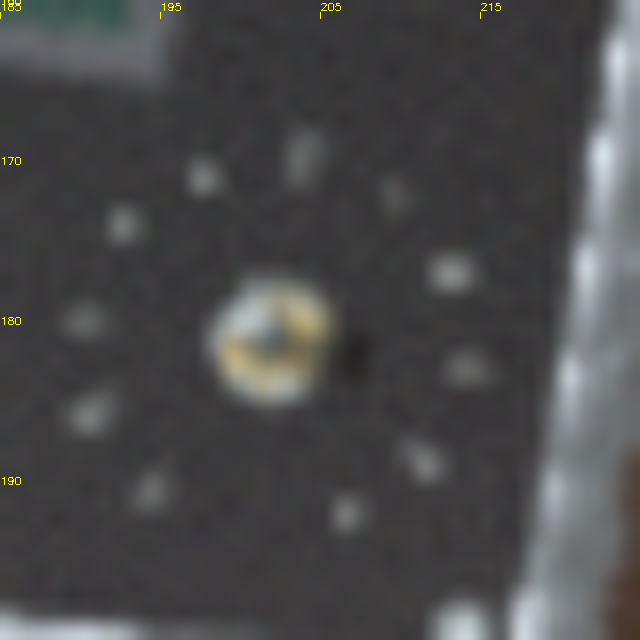

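View pics/c5.png

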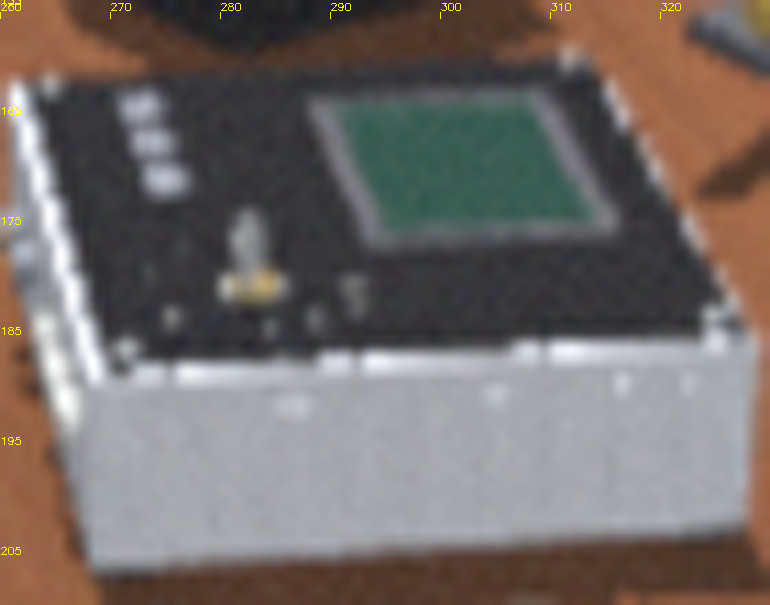

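Run:
```python
from h import *
from bench import robot
for n in ("top","side"):
    P=[];Z=[]
    for i in range(10):
        p,d=robot.snapshot(n);P.append(p.astype(float));Z.append(d)
    np.save(f"pics/{n}_rgb.npy",np.mean(P,0));np.save(f"pics/{n}_d.npy",np.median(Z,0))
    print(np.std(P,0).mean(),np.std(Z,0).mean())
    a=np.clip(np.mean(P,0),0,255).astype(np.uint8)[:,:,::-1]
    u,v,w,h=((188,168,28,28) if n=="top" else (270,168,26,20))
    cv2.imwrite(f"pics/avg_{n}.png",a)
    c=a[v:v+h,u:u+w];cv2.imwrite(f"pics/z_{n}.png",cv2.resize(c,None,fx=20,fy=20,interpolation=cv2.INTER_NEAREST))
    D=np.median(Z,0)
    for vv in range(v+4,v+h-4):
        print(vv,' '.join('%3d'%round(1000*dep(n,D,uu,vv)[2]) for uu in range(u+6,u+w-6)))
    g=a.mean(2)
    for vv in range(v+4,v+h-4):
        print(vv,' '.join('%3d'%g[vv,uu] for uu in range(u+6,u+w-6)))
```

```text
1.6375366159676106 0.015984092
172  70  70  71  71  70  70  70  71  70  70  69  71  73  69  71  71
173  70  70  71  70  72  70  71  70  71  70  70  70  71  71  71  71
174  70  72  70  70  71  70  69  71  69  70  70  71  71  70  70  70
175  72  71  70  70  70  70  71  70  72  70  70  70  71  70  70  69
176  71  70  71  72  69  69  70  70  70  71  71  69  70  71  70  71
177  70  70  71  71  69  70  71  71  71  71  70  69  71  69  70  70
178  69  70  71  71  70  70  70  70  69  71  71  70  70  70  71  70
179  71  70  71  69  71  91  91  92  73  71  71  71  71  71  70  70
180  71  70  70  71  69  92  92  92  90  73  71  71  70  69  71  70
181  71  71  71  69  72  90  91  92  84  75  72  70  68  72  70  70
182  71  70  71  70  71  72  84  84  79  73  70  72  70  72  71  70
183  71  70  69  69  71  70  72  74  72  72  70  71  70  71  70  71
184  70  72  70  70  71  69  71  72  73  71  71  71  72  70  70  70
185  69  70  71  69  71  70  70  70  70  71  71  71  70  71  70  70
186  70  71  69  70  70  70  69  70  70  70  70  71  69  69  71  71
187  71  69  69  71  70  70  70  69  70  71  70  
[... 2421 characters left out ...]
  55  54  54  54  54  56  56  55  56  54
173  60  56  55  54  54  57  64  57  56  55  56  54  55  53
174  53  55  56  54  55  83 115  82  57  53  55  56  55  54
175  55  55  55  53  58 106 143 112  69  53  56  56  56  55
176  57  56  55  53  69 142 149 121  75  56  55  55  55  55
177  68  60  55  52  65 132 142 122  75  53  55  55  54  55
178  66  58  55  53  58 106 136 121  77  55  54  55  57  56
179  56  57  55  53  75 107 136 138 102  72  57  55  54  55
180  54  54  53  73 156 144 141 157 145 128  80  55  55  54
181  53  54  53  74 153 137 127 142 139 122  78  55  55  53
182  58  53  54  59  92  87  86  89  90  75  57  55  60  56
183  81  56  55  54  57  56  51  52  60  56  53  60  96  72
```

View pics/z_top.png

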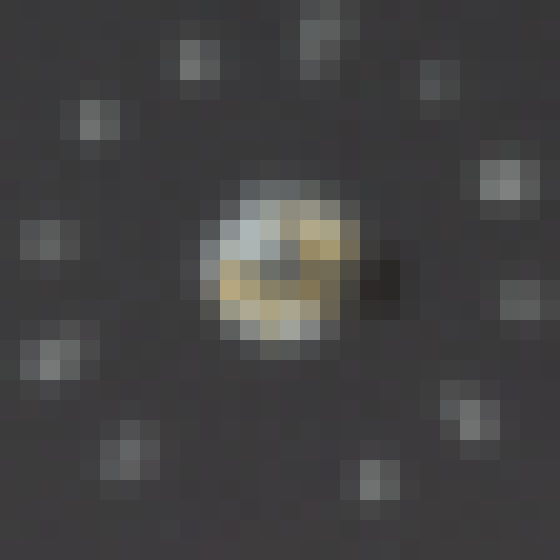

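View pics/z_side.png

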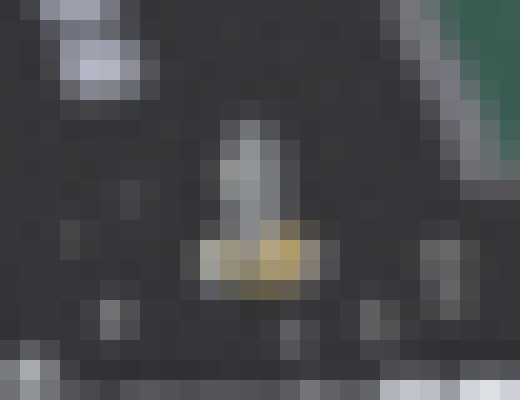

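```bash
cat > fit.py <<'E'
from h import *
from scipy.optimize import minimize, least_squares
from scipy.ndimage import map_coordinates, gaussian_filter
# chroma
for n,(u0,u1,v0,v1) in dict(top=(195,208,175,187),side=(272,288,172,184)).items():
    A=np.load(f"pics/{n}_rgb.npy")
    print(n,"R-B")
    for v in range(v0,v1): print(v,' '.join('%4d'%(A[v,u,0]-A[v,u,2]) for u in range(u0,u1)))
A=np.load("pics/top_rgb.npy").mean(2)
c0=np.array([201.2,181.]);pts=[]
for th in np.arange(0,2*np.pi,2*np.pi/36):
    r=np.arange(1.8,6,.05);d=np.array([np.cos(th),np.sin(th)])
    p=c0[:,None]+d[:,None]*r
    val=map_coordinates(A,[p[1],p[0]],order=1)
    k=np.where(val>98)[0]
    if len(k): pts.append(c0+d*r[k[-1]])
W=np.array([ray("top",*p,0.0715)[:2] for p in pts])
def f(q): return np.hypot(W[:,0]-q[0],W[:,1]-q[1])-q[2]
s=least_squares(f,[W[:,0].mean(),W[:,1].mean(),.008],loss="soft_l1",f_scale=.0005)
print("collar",s.x,np.round(f(s.x)*1000,1))
# charger corners (top panel px) 
C=np.array([(148.5,121.5),(229,132),(217,204.5),(135,193.5)])
for c in C: print(c,ray("top",*c,.07))
E
python3 fit.py
```

```text
top R-B
175    0    0    0    0    0    0    0   -1   -1    0    0    0    0
176    0   -1    0    0   -1   -1   -1   -1   -1   -1   -1    0   -1
177    0   -1    0   -1   -1   -5   -3   -2    0    0   -1   -1   -1
178   -2    0    0   -2   -4   -7    2   14   15    7    2   -1   -1
179   -1   -1   -2   -3   -8  -10    2   25   40   33   15    1    0
180   -1   -1   -2   -5   -1   -7   -7    5   50   50   25    4    1
181    0   -1   -2   -2   38   22    1    3   30   28   11    3    2
182    0    0   -2    6   53   45   33   29   43   26    8    5    2
183    0    0    0    2   18   26   39   26   28   20    5    2    2
184   -1    0    0    0    0    0   18    4   -1    0    1    0    0
185    0    0    0    0    0   -1    1   -1   -2    0    0    0    0
186    0    0    0    0    0   -1   -1    0    1    0    0    0    0
side R-B
172   -3   -8  -13  -11   -9   -4   -4   -3   -2   -2   -3   -2   -3   -2   -3   -2
173   -2   -5   -5   -4   -5   -4   -2   -3   -2   -3   -4   -2   -3   -3   -3   -3
174   -2   -4   -3   -2   -4   -4   -2   -2   -2   -5   -6   -4   -3   -3   -2   -4
175
[... 472 characters left out ...]
 17   50   68   17   -2   -2
181   -5   -4   -4   -4   -4   -4   -2   -1    5   25   30   51   54   13   -3   -3
182   -5   -3   -5   -4   -2   -5   -3   -3   -3    7   21   27   17    3   -2   -3
183   -4   -5   -4   -1   -2   -3   -5   -4   -5   -3    0    0   -2   -3   -3   -3
collar [0.53262325 0.20894709 0.01005445] [-3.  -3.1 -3.1 -2.1 -1.   0.2  0.6  0.6  0.7  0.5  0.4  0.4  0.3  0.1
 -0.1 -0.5 -0.4 -0.2  0.2  0.  -0.2 -0.5 -0.4 -0.6 -0.3  0.3  0.3  0.3
  0.2  0.2  0.3  0.6  0.7  0.5 -0.1 -1.3]
[148.5 121.5] [0.69042295 0.35685373 0.07      ]
[229. 132.] [0.66709028 0.14325419 0.07      ]
[217.  204.5] [0.47169536 0.16626787 0.07      ]
[135.  193.5] [0.49551957 0.37727451 0.07      ]
```

Run:
```python
from h import *
crop("pics/avg_top.png","pics/c6.png",128,112,110,100,7)
crop("pics/avg_side.png","pics/c7.png",255,155,80,60,9)
```

```text
(no output)
```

View pics/c6.png

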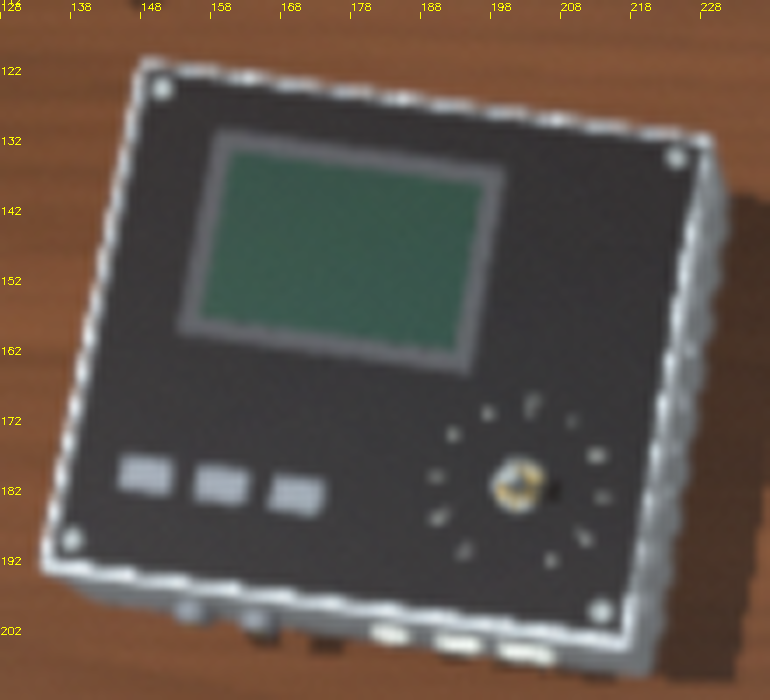

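```bash
cat > fit2.py <<'E'
from h import *
from scipy.optimize import least_squares
A=np.load("pics/top_rgb.npy").mean(2)
M=[(203.8,169.5),(197.5,171),(192.7,174),(190,180),(190.5,186),(194.3,190.5),(206.7,192),(211.5,188.5),(214,183),(213,177),(209.5,172)]
W=[]
for m in M:
    u,v=int(round(m[0])),int(round(m[1]))
    w=np.clip(A[v-2:v+3,u-2:u+3]-60,0,None);yy,xx=np.mgrid[v-2:v+3,u-2:u+3]
    p=((w*xx).sum()/w.sum(),(w*yy).sum()/w.sum());W.append(ray("top",*p,.0703)[:2])
W=np.array(W)
f=lambda q:np.hypot(W[:,0]-q[0],W[:,1]-q[1])-q[2]
s=least_squares(f,[.53,.206,.028],loss="soft_l1",f_scale=.0005);print(s.x,np.round(f(s.x)*1000,1))
print(np.round(np.degrees(np.arctan2(W[:,1]-s.x[1],W[:,0]-s.x[0])),1))
D=np.load("pics/top_d.npy")
for n,(u0,u1,v0,v1) in dict(top=(196,206,177,185),side=(272,288,172,182)).items():
    D=np.load(f"pics/{n}_d.npy")
    P=np.array([dep(n,D,u,v) for v in range(v0,v1) for u in range(u0,u1)]);P=P[P[:,2]>.0755]
    print(n,np.round(P*1000,1).tolist())
E
python3 fit2.py
```

```text
[0.53236409 0.20846881 0.03115514] [ 0.2 -0.8  0.6 -0.4  0.2 -0.  -0.3  0.2  0.2 -0.5  0.1]
[  -5.9   25.1   53.    84.3  113.2  143.1 -154.4 -126.9  -96.3  -66.
  -36.2]
top [[532.5, 211.7, 91.5], [532.7, 209.2, 91.1], [532.6, 206.6, 91.8], [529.8, 211.4, 92.1], [529.8, 208.8, 92.5], [530.0, 206.4, 91.7], [530.4, 204.2, 90.2], [527.8, 211.8, 89.5], [527.6, 209.0, 90.7], [527.4, 206.4, 91.5], [529.4, 205.3, 83.6], [526.6, 210.2, 83.7], [526.6, 207.6, 83.8], [527.9, 206.0, 78.6]]
side [[531.1, 213.7, 91.7], [527.1, 211.3, 89.6], [529.5, 207.7, 91.0], [533.0, 208.3, 90.4], [526.7, 209.7, 86.8], [529.0, 205.7, 88.4], [532.0, 204.3, 88.7], [526.3, 208.0, 84.0], [528.9, 205.4, 84.9], [532.6, 206.4, 84.0], [526.2, 207.6, 80.6], [529.2, 206.0, 81.0], [532.5, 205.6, 80.8], [526.7, 209.0, 76.3], [529.7, 207.6, 76.6], [532.6, 205.9, 77.1]]
```

```bash
cat > fit3.py <<'E'
from h import *
def rays(n,u0,u1,v0,v1):
    c=cam(n);K,R,t=c["mtx"],c["R"],c["t"]
    uu,vv=np.meshgrid(np.arange(u0,u1),np.arange(v0,v1))
    d=(R.T@np.linalg.solve(K,np.stack([uu.ravel(),vv.ravel(),np.ones(uu.size)]))).T
    return -R.T@t,d,uu.ravel(),vv.ravel()
def render(o,d,ax,ang,S=1):
    # march in z from .0925 to .07
    zs=np.arange(.092,.0699,-.0004)
    out=np.full(len(d),.070)
    done=np.zeros(len(d),bool)
    for z in zs:
        p=o[:2]+d[:,:2]*((z-o[2])/d[:,2])[:,None]-ax
        bev=np.clip(.0014-(.092-z),0,None)
        r=np.hypot(p[:,0],p[:,1]); 
        n=p[:,0]*np.cos(ang)+p[:,1]*np.sin(ang)
        ins=((r<.005-bev)&(n<.0015-bev*BF))
        ins|=(z<.072)&(r<.0082)
        k=ins&~done; out[k]=z; done|=k
    return out
BF=0
if __name__=="__main__":
  B=dict(top=(196,207,176,186),side=(277,288,172,183))
  for bf in (0,1):
    BF=bf
    tot={}
    for n in B:
        o,d,u,v=rays(n,*B[n]);D=np.load(f"pics/{n}_d.npy")
        z=np.array([dep(n,D,a,b)[2] for a,b in zip(u,v)])
        best={}
        for a in range(-180,180,6):
            bb=(9e9,)
            for dx in np.arange(-.003,.0031,.0005):
                for dy in np.arange(-.003,.0031,.0005):
                    e=np.minimum(((z-render(o,d,np.array([.5324+dx,.2085+dy]),np.radians(a)))/.0015)**2,16).sum()
                    e+=(dx**2+dy**2)/(.0006 if n=="top" else .0015)**2
                    if e<bb[0]: bb=(e,dx,dy)
            best[a]=bb
        for a in sorted(best,key=lambda a:best[a][0])[:12]: print(bf,n,a,np.round(best[a][0],1),np.round(np.array(best[a][1:])*1000,1))
        tot[n]={a:best[a][0] for a in best}
    s={a:tot["top"][a]+tot["side"][a] for a in tot["top"]}
    print(bf,[(a,round(s[a])) for a in sorted(s,key=s.get)[:14]])
E
time python3 fit3.py
```

```text
0 top -6 39.4 [-1.   0.5]
0 top 0 39.4 [-1.   0.5]
0 top -18 42.7 [-0.5  0.5]
0 top -12 42.7 [-0.5  0.5]
0 top 6 55.0 [-1.   0.5]
0 top 18 58.0 [-0.5  0.5]
0 top 12 58.3 [-0.5  0.5]
0 top -24 58.6 [-0.5  0.5]
0 top 36 59.0 [-1.  1.]
0 top 24 65.2 [-0.5  1. ]
0 top 30 65.2 [-0.5  1. ]
0 top -30 66.5 [-1.  0.]
0 side 0 14.3 [-1.   1.5]
0 side 6 14.3 [-1.   1.5]
0 side 12 14.3 [-1.   1.5]
0 side 18 14.3 [-1.   1.5]
0 side 24 14.3 [-1.   1.5]
0 side 30 14.3 [-1.   1.5]
0 side 36 14.3 [-1.   1.5]
0 side -6 14.5 [-0.5  1.5]
0 side 42 14.5 [-0.5  1.5]
0 side 48 15.0 [-0.5  2. ]
0 side 54 16.2 [-1.   2.5]
0 side 60 16.5 [-0.5  2.5]
0 [(0, 54), (-6, 54), (6, 69), (-12, 72), (18, 72), (12, 73), (36, 73), (24, 79), (30, 79), (42, 82), (48, 83), (54, 84), (60, 84), (66, 86)]
1 top -6 42.6 [-0.5  0.5]
1 top -12 43.2 [-0.5  0.5]
1 top -18 55.0 [-1.   0.5]
1 top 0 55.3 [-1.   0.5]
1 top 6 58.1 [-0.5  0.5]
1 top -24 58.3 [-0.5  0.5]
1 top 12 58.4 [-0.5  0.5]
1 top 36 58.6 [-1.  1.]
1 top -30 62.1 [-0.5  0.5]
1 top 42 67.8 [-1.5  1. ]
1 top 54 68.2 [-1.5  1. ]
1 top 48 68.2 [-1.5  1. ]
1 side -6 14.3 [-0.5  1.5]
1 side 6 14.3 [-1.   1.5]
1 side 0 14.5 [-0.5  1.5]
1 side 12 14.5 [-0.5  1.5]
1 side 18 14.5 [-0.5  1.5]
1 side 24 16.5 [-0.5  2.5]
1 side 30 19.6 [-0.5  3. ]
1 side -108 20.0 [-1.5  1. ]
1 side -126 20.2 [-1.5  1. ]
1 side -120 20.3 [-1.5  1. ]
1 side -114 20.3 [-1.5  1. ]
1 side -90 20.6 [-1.5  1. ]
1 [(-6, 57), (0, 70), (-12, 72), (6, 72), (12, 73), (18, 85), (24, 87), (36, 89), (-30, 89), (-24, 90), (30, 90), (42, 98), (54, 98), (48, 98)]
real	2m54.492s
user	2m54.055s
sys	0m0.085s
```

```bash
cat > knobs.py <<'E'
from h import *
def bar(n,D,u0,u1,v0,v1,lo=.0275,hi=.040):
    P=np.array([dep(n,D,u,v) for v in range(v0,v1) for u in range(u0,u1)])
    B=P[(P[:,2]>lo)&(P[:,2]<hi)]
    r=cv2.minAreaRect((B[:,:2]*1000).astype(np.float32))
    m=B[:,:2].mean(0);w,V=np.linalg.eigh(np.cov(B[:,:2].T))
    ax=V[:,1]; ax=ax*np.sign(ax[0]); s=(B[:,:2]-m)@ax; t=(B[:,:2]-m)@V[:,0]
    print(n,len(B),"mean",np.round(m,4),"ang",round(np.degrees(np.arctan2(ax[1],ax[0])),1),"along",np.round([s.min(),s.max()],4),"across",np.round([t.min(),t.max()],4),"medz",np.median(B[:,2]),"rect",[np.round(x,1) for x in r])
if __name__=="__main__":
    T=np.load("pics/top_d.npy");S=np.load("pics/side_d.npy")
    print("left");bar("top",T,283,308,192,218);bar("side",S,278,302,226,248)
    print("broken");bar("top",T,328,356,216,238);bar("side",S,272,294,256,282)
    print("right");bar("top",T,380,404,210,238);bar("side",S,290,320,292,320)
    for n,D,(u,v) in [("top",T,(366,155)),]: print(dep(n,D,u,v))
    # tin: rim pts
    P=np.array([dep("top",T,u,v) for v in range(120,185) for u in range(335,395)])
    R=P[(P[:,2]>.045)&(P[:,2]<.056)];c,r=cv2.minEnclosingCircle((R[:,:2]*1000).astype(np.float32));print("tin",len(R),c,r)
E
python3 knobs.py
```

```text
left
top 84 mean [ 0.4835 -0.0359] ang 1.4 along [-0.021   0.0245] across [-0.0055  0.0057] medz 0.0363910187939655 rect [array([485.2, -36. ]), array([45.5, 10.9]), np.float64(0.9)]
side 78 mean [ 0.4836 -0.0375] ang 1.8 along [-0.0214  0.023 ] across [-0.0089  0.0043] medz 0.03517217172732702 rect [array([484.3, -35.2]), array([44.5, 13.1]), np.float64(1.6)]
broken
top 62 mean [ 0.4241 -0.1621] ang 20.1 along [-0.0149  0.0181] across [-0.0065  0.0069] medz 0.03622347098831018 rect [array([ 425.5, -161.8]), array([33.2, 12.8]), np.float64(24.5)]
side 64 mean [ 0.4214 -0.1648] ang 17.3 along [-0.0123  0.0154] across [-0.0089  0.0056] medz 0.03531086461147412 rect [array([ 422.2, -162.8]), array([26.8, 12.8]), np.float64(24.4)]
right
top 97 mean [ 0.4375 -0.2986] ang -1.0 along [-0.0204  0.0233] across [-0.0061  0.0069] medz 0.03644381637152006 rect [array([ 439. , -299.3]), array([43.7, 13. ]), np.float64(0.0)]
side 135 mean [ 0.4368 -0.3011] ang 1.3 along [-0.0215  0.0245] across [-0.0086  0.0046] medz 0.035255811677983306 rect [array([ 438.3, -299.1]), array([46. , 13.1]), np.float64(1.9)]
[ 0.63292875 -0.23516653  0.007361  ]
tin 218 (633.431884765625, -221.660888671875) 54.91556167602539
```

```bash
cat > mv.py <<'E'
from h import *
from scipy.spatial.transform import Rotation as Ro
from bench import robot
def st(): 
    o=robot.get_obs();return o
def inc(target,yaw=None,o=None):
    o=o or st();R=Ro.from_euler("xyz",o["ee_rot"]).as_matrix()
    s=R.T@(np.array(target)-o["tool_pos"])
    out=s/.1
    r=np.zeros(3)
    if yaw is not None:
        r=(Ro.from_matrix(R.T)*Ro.from_euler("xyz",[np.pi,0,yaw])).as_rotvec()/(np.pi/2)
    print("t",round(o["time"],2),"pos",np.round(o["tool_pos"],4),"rot",np.round(o["ee_rot"],4),"q",np.round(o["joint_positions"],2),"F",np.round(o["wrist_force"],1),"w",round(o["width"],4))
    print("shift",np.round(out,3),"turn",np.round(r,3))
if __name__=="__main__":
    inc([.4235,-.1622,.32],np.radians(24)+np.pi)
E
python3 mv.py
```

```text
t 1.1 pos [0.2351 0.4972 0.4047] rot [ 3.1415 -0.      2.6998] q [ 1.03  0.09  1.37  0.    1.68 -0.1 ] F [ 0.9 -0.1 -0.5] w 0.0941
shift [-4.522 -5.156  0.846] turn [ 0.     0.    -0.548]
```

move_arm:
  increments:
    - [[1,-0.38,-0.43,0.07,0,0,0],[1,-0.75,-0.86,0.14,0,0,0],[1,-0.75,-0.86,0.14,0,0,0],[1,-0.75,-0.86,0.14,0,0,0]]

```text
time: 1.43
tool_pos: [0.2668, 0.3837, 0.3898]
ee_rot: [-3.138, 0.001, 2.696]
wrist_force: [0.1, -0.1, -0.5]
width: 0.0941
```

move_arm:
  increments:
    - [[1,-0.25,-0.29,0.05,0,0,0],[1,-0.5,-0.58,0.1,0,0,0],[1,-0.75,-0.86,0.14,0,0,0],[1,-0.75,-0.86,0.14,0,0,0]]

```text
time: 1.77
tool_pos: [0.2983, 0.2739, 0.3761]
ee_rot: [-3.139, 0.002, 2.694]
wrist_force: [-0.2, 0.6, 0.5]
width: 0.094
```

move_arm:
  increments:
    - [[1,-0.25,-0.29,0.05,0,0,0],[1,-0.5,-0.58,0.1,0,0,0],[1,-0.75,-0.86,0.14,0,0,0],[1,-0.75,-0.86,0.14,0,0,0]]

```text
time: 2.1
tool_pos: [0.3296, 0.164, 0.3623]
ee_rot: [-3.14, 0.002, 2.691]
wrist_force: [0.2, 1.1, -1.1]
width: 0.0943
```

move_arm:
  increments:
    - [[1,-0.25,-0.29,0.05,0,0,0],[1,-0.5,-0.58,0.1,0,0,0],[1,-0.75,-0.86,0.14,0,0,0],[1,-0.75,-0.86,0.14,0,0,0]]

```text
time: 2.43
tool_pos: [0.3607, 0.0542, 0.3484]
ee_rot: [-3.14, 0.001, 2.691]
wrist_force: [-0.3, 0.8, 0.6]
width: 0.0938
```

move_arm:
  increments:
    - [[1,-0.25,-0.29,0.05,0,0,0],[1,-0.5,-0.58,0.1,0,0,0],[1,-0.75,-0.86,0.14,0,0,0],[1,-0.75,-0.86,0.14,0,0,0]]

```text
time: 2.77
tool_pos: [0.3919, -0.055, 0.3343]
ee_rot: [-3.14, 0.001, 2.694]
wrist_force: [0.1, -0.4, -0.3]
width: 0.0943
```

move_arm:
  increments:
    - [[0.5,-0.3,-0.3,0.05,0,0,-0.08],[0.5,-0.6,-0.6,0.1,0,0,-0.16],[0.5,-0.77,-0.86,0.14,0,0,-0.24],[0.5,-0.77,-0.86,0.14,0,0,-0.32],[0.5,-0.77,-0.86,0.14,0,0,-0.4],[0.5,-0.77,-0.86,0.14,0,0,-0.48],[0.5,-0.77,-0.86,0.14,0,0,-0.548],[0.5,-0.77,-0.86,0.14,0,0,-0.548]]

```text
time: 3.43
tool_pos: [0.4243, -0.1609, 0.3209]
ee_rot: [3.141, 0.001, -2.718]
wrist_force: [-0.6, 0.5, 0.4]
width: 0.0476
```

Run:
```python
from mv import *
inc([.4235,-.1622,.219],np.radians(24)+np.pi)
p,d=robot.snapshot("top");cv2.imwrite("pics/t1.png",p[:,:,::-1]);crop("pics/t1.png","pics/t1c.png",260,150,160,110,5)
p,d=robot.snapshot("side");cv2.imwrite("pics/s1.png",p[:,:,::-1]);crop("pics/s1.png","pics/s1c.png",230,180,120,140,5)
```

```text
t 3.43 pos [ 0.4243 -0.1609  0.3209] rot [ 3.1410e+00  1.1000e-03 -2.7184e+00] q [-0.49 -0.1   1.72  0.    1.52 -2.48] F [-0.6  0.5  0.4] w 0.0476
shift [ 0.014 -0.009  1.019] turn [0.    0.001 0.003]
```

View pics/s1c.png

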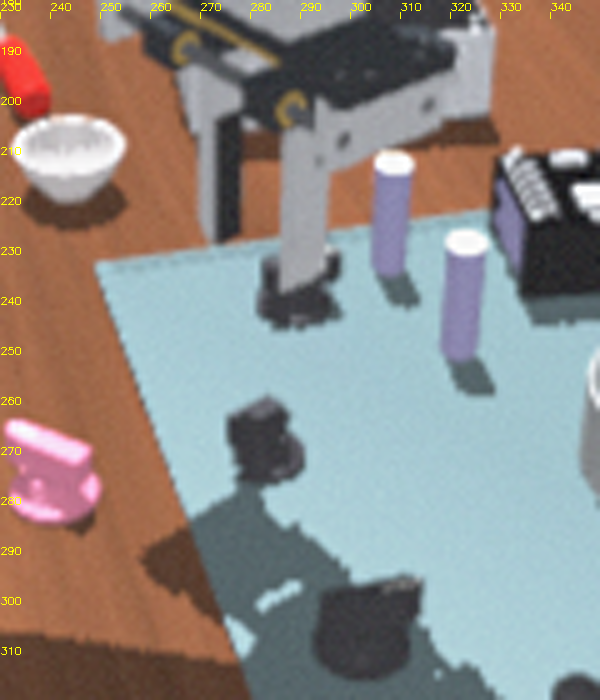

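move_arm:
  increments:
    - [[0.5,0.01,-0.01,0.3,0,0,0],[0.5,0.01,-0.01,0.6,0,0,0],[0.5,0.01,-0.01,0.8,0,0,0],[0.5,0.01,-0.01,0.9,0,0,0],[0.5,0.01,-0.01,1.0,0,0,0],[0.5,0.01,-0.01,1.0,0,0,0]]

```text
time: 4.03
tool_pos: [0.4224, -0.1632, 0.2192]
ee_rot: [3.139, -0.002, -2.723]
wrist_force: [-0.0, -0.8, -0.4]
width: 0.0474
```

move_arm:
  increments:
    - [[0,0,0,0.01,0,0,0],[0,0,0,0.01,0,0,0],[0,0,0,0.01,0,0,0],[0,0,0,0.01,0,0,0],[0,0,0,0.01,0,0,0],[0,0,0,0.01,0,0,0]]

```text
time: 4.53
tool_pos: [0.4228, -0.1639, 0.2203]
ee_rot: [-3.141, 0.001, -2.723]
wrist_force: [-0.8, 0.2, 1.4]
width: 0.0129
```

Run:
```python
from mv import *
inc([.6334,-.2217,.32])
inc([.6334,-.2217,.229])
```

```text
t 4.53 pos [ 0.4228 -0.1639  0.2203] rot [-3.1408e+00  9.0000e-04 -2.7228e+00] q [-0.5  -0.01  1.85  0.    1.3  -2.48] F [-0.8  0.2  1.4] w 0.0129
shift [-1.69  -1.385 -0.994] turn [0. 0. 0.]
t 4.53 pos [ 0.4228 -0.1639  0.2203] rot [-3.1408e+00  9.0000e-04 -2.7228e+00] q [-0.5  -0.01  1.85  0.    1.3  -2.48] F [-0.8  0.2  1.4] w 0.0129
shift [-1.689 -1.384 -0.084] turn [0. 0. 0.]
```

move_arm:
  increments:
    - [[0,0,0,-0.3,0,0,0],[0,0,0,-0.7,0,0,0],[0,0,0,-0.99,0,0,0],[0,-0.2,-0.17,-0.99,0,0,0],[0,-0.5,-0.4,-0.99,0,0,0],[0,-0.8,-0.65,-0.99,0,0,0],[0,-0.9,-0.75,-0.99,0,0,0]]

```text
time: 5.12
tool_pos: [0.5385, -0.1966, 0.3185]
ee_rot: [-3.14, 0.002, -2.722]
wrist_force: [-0.6, 0.6, -0.5]
width: 0.0127
```

move_arm:
  increments:
    - [[0,-0.3,-0.25,0,0,0,0],[0,-0.6,-0.47,0,0,0,0],[0,-0.78,-0.63,0,0,0,0],[0,-0.79,-0.635,0,0,0,0],[0,-0.79,-0.635,0,0,0,0],[0,-0.79,-0.635,0.1,0,0,0]]

```text
time: 5.62
tool_pos: [0.6334, -0.2217, 0.3106]
ee_rot: [-3.139, 0.002, -2.723]
wrist_force: [-0.3, -0.6, 0.8]
width: 0.0123
```

Run:
```python
from mv import *
inc([.6334,-.2217,.229])
p,d=robot.snapshot("top");cv2.imwrite("pics/t2.png",p[:,:,::-1])
p,d=robot.snapshot("side");cv2.imwrite("pics/s2.png",p[:,:,::-1]);crop("pics/s2.png","pics/s2c.png",320,180,100,120,5)
```

```text
t 5.62 pos [ 0.6334 -0.2217  0.3106] rot [-3.1390e+00  2.3000e-03 -2.7226e+00] q [-0.42  0.39  1.19 -0.    1.56 -2.41] F [-0.3 -0.6  0.8] w 0.0123
shift [0.002 0.002 0.816] turn [0. 0. 0.]
```

View pics/s2c.png

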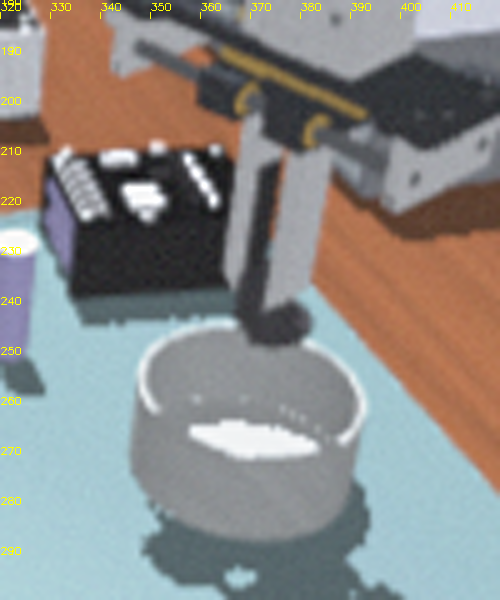

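move_arm:
  increments:
    - [[0,0,0,0.3,0,0,0],[0,0,0,0.55,0,0,0],[0,0,0,0.75,0,0,0],[0,0,0,0.81,0,0,0],[0,0,0,0.81,0,0,0],[0.4,0,0,0.81,0,0,0],[0.4,0,0,0.81,0,0,0],[0.4,0,0,0.81,0,0,0]]

```text
time: 6.38
tool_pos: [0.6336, -0.2217, 0.2295]
ee_rot: [-3.139, 0.002, -2.723]
wrist_force: [0.4, 0.5, -0.9]
width: 0.0295
```

move_arm:
  increments:
    - [[0.4,0,0,-0.1,0,0,0],[0.4,0,0,-0.3,0,0,0],[0.4,0,0,-0.6,0,0,0],[0.4,0,0,-0.9,0,0,0],[0.4,0,0,-0.9,0,0,0],[0.4,0,0,-0.9,0,0,0]]

```text
time: 6.88
tool_pos: [0.6339, -0.2218, 0.3224]
ee_rot: [-3.136, 0.006, -2.723]
wrist_force: [-0.3, -1.0, 0.1]
width: 0.0376
```

Run:
```python
from mv import *
inc([.4373,-.2988,.32],np.pi)
p,d=robot.snapshot("side");cv2.imwrite("pics/s3.png",p[:,:,::-1]);crop("pics/s3.png","pics/s3c.png",320,180,100,120,5)
```

```text
t 6.88 pos [ 0.6339 -0.2218  0.3224] rot [-3.1355  0.0055 -2.7226] q [-0.42  0.38  1.18  0.    1.57 -2.41] F [-0.3 -1.   0.1] w 0.0376
shift [2.109 0.097 0.012] turn [-0.003  0.004  0.267]
```

View pics/s3c.png

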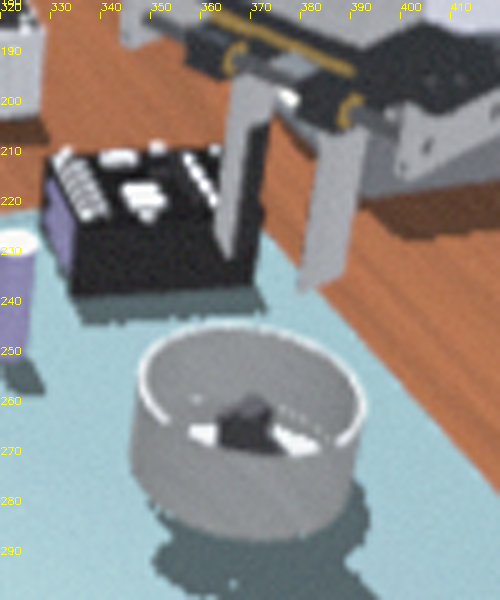

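Run:
```python
from mv import *
inc([.481,-.0358,.315],np.radians(1.4)+np.pi)
T=np.load("pics/top_d.npy")
for p in [(287,177),(320,174)]: print(dep("top",T,*p))
```

```text
t 6.93 pos [ 0.6335 -0.2216  0.3196] rot [-3.1391e+00  2.3000e-03 -2.7225e+00] q [-0.42  0.38  1.18  0.    1.57 -2.41] F [ 0.   0.1 -0.7] w 0.0379
shift [0.637 2.318 0.039] turn [-0.001  0.002  0.251]
[ 0.54722018 -0.01204743  0.07533108]
[ 0.55781507 -0.09795024  0.07344523]
```

Cells lie ≥ 55 mm away from the left knob (px 296,205), which I choose as it matches the sound description (nose with white line, full skirt).

move_arm:
  increments:
    - [[0.5,0.1,0.35,0.01,0,0,0],[0.5,0.2,0.7,0.02,0,0,0],[0.5,0.27,1.0,0.02,0,0,0],[0.5,0.27,1.0,0.02,0,0,0]]

```text
time: 7.27
tool_pos: [0.5649, -0.1374, 0.3128]
ee_rot: [3.134, -0.005, -2.719]
wrist_force: [0.8, 0.5, 0.2]
width: 0.0469
```

move_arm:
  increments:
    - [[0.5,0.1,0.35,0.01,0,0,0],[0.5,0.2,0.7,0.02,0,0,0],[0.5,0.27,1.0,0.02,0,0,0],[0.5,0.27,1.0,0.02,0,0,0]]

```text
time: 7.6
tool_pos: [0.4999, -0.0577, 0.3118]
ee_rot: [3.137, -0.003, -2.719]
wrist_force: [0.6, 0.1, -0.2]
width: 0.0469
```

move_arm:
  increments:
    - [[0.5,0.05,0.2,0,0,0,0.07],[0.5,0.1,0.318,0,0,0,0.14],[0.5,0.1,0.318,0,0,0,0.21],[0.5,0.1,0.318,0,0,0,0.251],[0.5,0.1,0.318,0,0,0,0.251],[0.5,0.1,0.318,0,0,0,0.251]]

```text
time: 8.1
tool_pos: [0.4809, -0.0363, 0.3129]
ee_rot: [3.142, -0.001, -3.115]
wrist_force: [0.5, -0.1, 0.9]
width: 0.0469
```

Run:
```python
from mv import *
inc([.481,-.0358,.219],np.radians(1.4)+np.pi)
p,d=robot.snapshot("side");cv2.imwrite("pics/s4.png",p[:,:,::-1]);crop("pics/s4.png","pics/s4c.png",240,150,130,110,6)
```

```text
t 8.1 pos [ 0.4809 -0.0363  0.3129] rot [ 3.1416e+00 -1.2000e-03 -3.1154e+00] q [-0.19 -0.03  1.67 -0.    1.5  -1.79] F [ 0.5 -0.1  0.9] w 0.0469
shift [-0.002  0.005  0.939] turn [ 0.    -0.001  0.001]
```

View pics/s4c.png

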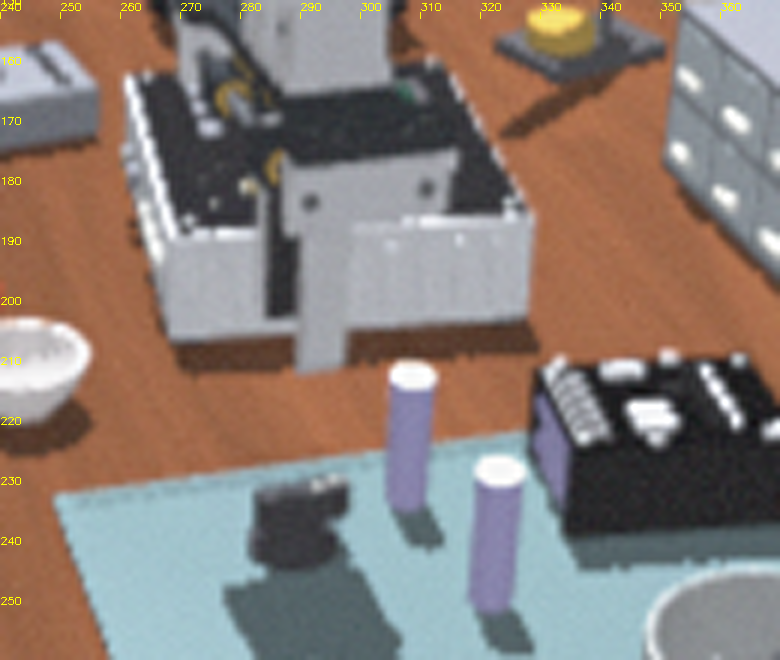

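move_arm:
  increments:
    - [[0.5,0,0,0.3,0,0,0],[0.5,0,0,0.6,0,0,0],[0.5,0,0,0.8,0,0,0],[0.5,0,0,0.9,0,0,0],[0.5,0,0,0.935,0,0,0],[0.5,0,0,0.935,0,0,0]]

```text
time: 8.65
tool_pos: [0.4807, -0.0361, 0.2196]
ee_rot: [3.141, -0.001, -3.117]
wrist_force: [0.3, 0.1, 0.0]
width: 0.047
```

move_arm:
  increments:
    - [[0,0,0,0,0,0,0],[0,0,0,0,0,0,0],[0,0,0,0,0,0,0],[0,0,0,0,0,0,0],[0,0,0,0,0,0,0],[0,0,0,0,0,0,0]]

```text
time: 9.15
tool_pos: [0.4808, -0.0359, 0.2208]
ee_rot: [-3.141, 0.001, -3.117]
wrist_force: [0.1, -0.3, 2.8]
width: 0.0126
```

Run:
```python
from mv import *
inc([.532,.209,.35],np.radians(-6)+np.pi)
```

```text
t 9.15 pos [ 0.4808 -0.0359  0.2208] rot [-3.1414e+00  1.2000e-03 -3.1167e+00] q [-0.19  0.05  1.79  0.    1.3  -1.79] F [ 0.1 -0.3  2.8] w 0.0126
shift [-0.575  2.435 -1.292] turn [-0.     0.001  0.082]
```

move_arm:
  increments:
    - [[0,0,0,-0.3,0,0,0],[0,0,0,-0.6,0,0,0],[0,0,0,-0.9,0,0,0],[0,0,0.1,-1.0,0,0,0],[0,-0.05,0.4,-1.0,0,0,0],[0,-0.1,0.65,-1.0,0,0,0],[0,-0.1,0.65,-1.0,0,0,0]]

```text
time: 9.73
tool_pos: [0.4889, 0.0329, 0.3196]
ee_rot: [3.139, -0.0, -3.113]
wrist_force: [-0.7, 0.6, 0.1]
width: 0.013
```

move_arm:
  increments:
    - [[0,-0.1,0.3,-0.1,0,0,0],[0,-0.15,0.6,-0.15,0,0,0],[0,-0.2,0.85,-0.2,0,0,0],[0,-0.2,0.85,-0.2,0,0,0]]

```text
time: 10.07
tool_pos: [0.5071, 0.1184, 0.3402]
ee_rot: [3.139, 0.001, -3.112]
wrist_force: [-0.8, 0.3, 0.2]
width: 0.0126
```

move_arm:
  increments:
    - [[0,-0.1,0.3,0,0,0,0.04],[0,-0.2,0.6,0,0,0,0.082],[0,-0.275,0.85,0,0,0,0.082],[0,-0.275,0.93,0,0,0,0.082],[0,-0.275,0.935,0,0,0,0.082],[0,-0.275,0.935,0,0,0,0.082]]

```text
time: 10.57
tool_pos: [0.5317, 0.2084, 0.3392]
ee_rot: [-3.14, -0.002, 3.038]
wrist_force: [0.2, 0.7, -0.6]
width: 0.0127
```

Run:
```python
from mv import *
inc([.532,.209,.32],np.radians(-6)+np.pi)
for n in ("side","top"):
    p,d=robot.snapshot(n);cv2.imwrite(f"pics/{n}5.png",p[:,:,::-1]);np.save(f"pics/{n}5.npy",d)
crop("pics/side5.png","pics/s5c.png",230,110,110,110,6)
crop("pics/top5.png","pics/t5c.png",130,110,110,110,6)
```

```text
t 10.57 pos [0.5317 0.2084 0.3392] rot [-3.1398e+00 -1.5000e-03  3.0381e+00] q [ 0.27  0.16  1.42 -0.    1.56 -1.19] F [ 0.2  0.7 -0.6] w 0.0127
shift [-0.002  0.007  0.192] turn [-0.001 -0.001  0.001]
```

View pics/s5c.png

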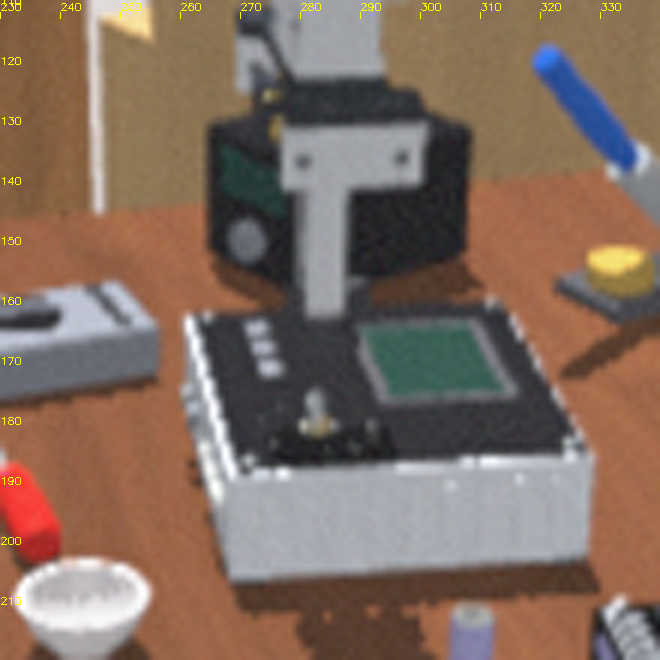

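View pics/t5c.png

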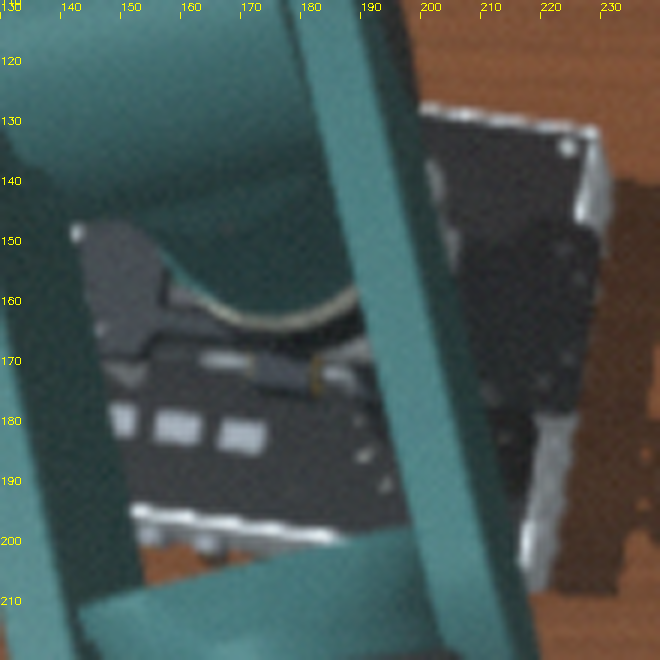

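Run:
```python
from h import *
print("shaft pred",proj("side",[.532,.209,.092]),proj("side",[.532,.209,.074]))
print("finger outer tip pred",proj("side",[.5317,.2084-.019,.14]),proj("side",[.5317,.2084-.019,.17]))
D=np.load("pics/side5.npy")
P=[];
for v in range(145,161):
    r=[dep("side",D,u,v) for u in range(274,296)]
    r=[p for p in r if p[1]<.215 and p[2]>.135 and p[2]<.19 and .5<p[0]<.56]
    if r: r=np.array(r); print(v,len(r),np.round([r[:,0].min(),r[:,0].max(),r[:,1].min(),np.median(r[:,1]),np.median(r[:,2])],4))
```

```text
shaft pred [282.64327837 174.48088674] [282.54832696 179.45957451]
finger outer tip pred [284.49759294 163.22668234] [284.6868238  154.35469869]
148 1 [0.5243 0.5243 0.1953 0.1953 0.1895]
149 6 [0.5201 0.537  0.188  0.1923 0.187 ]
150 6 [0.52   0.5366 0.1913 0.1927 0.183 ]
151 7 [0.5194 0.5364 0.1875 0.1897 0.1816]
152 7 [0.521  0.535  0.1869 0.1912 0.177 ]
153 6 [0.5202 0.5357 0.1889 0.1918 0.1741]
154 6 [0.5193 0.5367 0.188  0.1917 0.1703]
155 6 [0.5208 0.5365 0.1877 0.1925 0.167 ]
156 11 [0.5207 0.5575 0.1868 0.1924 0.1642]
157 15 [0.5128 0.5572 0.1873 0.2018 0.1551]
158 15 [0.5125 0.5572 0.1875 0.1996 0.1534]
159 15 [0.5131 0.5573 0.1869 0.1994 0.1512]
160 15 [0.5136 0.5592 0.1855 0.2011 0.1461]
```

move_arm:
  increments:
    - [[0,-0.005,0.006,0.1,0,0,0],[0,-0.005,0.006,0.2,0,0,0],[0,-0.005,0.006,0.25,0,0,0],[0,-0.005,0.006,0.27,0,0,0],[0,-0.005,0.006,0.27,0,0,0]]

```text
time: 11.08
tool_pos: [0.5323, 0.2091, 0.3117]
ee_rot: [-3.141, -0.002, 3.037]
wrist_force: [0.3, -0.8, -0.8]
width: 0.0124
```

move_arm:
  increments:
    - [[0,0,0,0.02,0,0,0],[0,0,0,0.04,0,0,0],[0,0,0,0.05,0,0,0],[0,0,0,0.05,0,0,0]]

```text
time: 11.42
tool_pos: [0.5326, 0.2096, 0.3081]
ee_rot: [3.142, 0.0, 3.038]
wrist_force: [-0.2, 0.2, -0.2]
width: 0.0127
```

move_arm:
  increments:
    - [[0,0,0,0.01,0,0,0],[0,0,0,0.02,0,0,0],[0,0,0,0.03,0,0,0],[0,0,0,0.03,0,0,0]]

```text
time: 11.75
tool_pos: [0.5324, 0.2095, 0.3053]
ee_rot: [-3.142, -0.001, 3.038]
wrist_force: [-1.6, -0.2, 0.6]
width: 0.0125
```

move_arm:
  increments:
    - [[0,0,0,0.01,0,0,0],[0,0,0,0.02,0,0,0],[0,0,0,0.03,0,0,0],[0,0,0,0.03,0,0,0]]

```text
time: 12.08
tool_pos: [0.5323, 0.2095, 0.3015]
ee_rot: [-3.141, -0.002, 3.038]
wrist_force: [-2.5, -0.5, 0.5]
width: 0.0124
```

move_arm:
  increments:
    - [[0,0.004,0,0.01,0,0,0],[0,0.004,0,0.02,0,0,0],[0,0.004,0,0.03,0,0,0],[0,0.004,0,0.03,0,0,0]]

```text
time: 12.42
tool_pos: [0.5321, 0.2095, 0.2988]
ee_rot: [-3.141, -0.001, 3.038]
wrist_force: [-2.1, -0.3, 0.4]
width: 0.0126
```

move_arm:
  increments:
    - [[0,0,0,0.01,0,0,0],[0,0,0,0.02,0,0,0],[0,0,0,0.03,0,0,0],[0,0,0,0.03,0,0,0]]

```text
time: 12.75
tool_pos: [0.5321, 0.2095, 0.2958]
ee_rot: [-3.141, -0.001, 3.037]
wrist_force: [-3.3, -0.6, 0.8]
width: 0.0129
```

move_arm:
  increments:
    - [[0,0.005,0,0.01,0,0,0],[0,0.005,0,0.02,0,0,0],[0,0.005,0,0.03,0,0,0],[0,0.005,0,0.03,0,0,0]]

```text
time: 13.08
tool_pos: [0.5318, 0.2096, 0.2935]
ee_rot: [3.141, 0.001, 3.037]
wrist_force: [-3.4, -1.2, 3.4]
width: 0.0125
```

move_arm:
  increments:
    - [[0,0,0,0.01,0,0,0],[0,0,0,0.02,0,0,0],[0,0,0,0.03,0,0,0],[0,0,0,0.03,0,0,0]]

```text
time: 13.42
tool_pos: [0.5318, 0.2096, 0.2907]
ee_rot: [3.141, 0.001, 3.037]
wrist_force: [-4.8, -2.0, 6.4]
width: 0.013
```

move_arm:
  increments:
    - [[0,0.005,0,0.01,0,0,0],[0,0.005,0,0.02,0,0,0],[0,0.005,0,0.03,0,0,0],[0,0.005,0,0.03,0,0,0]]

```text
time: 13.75
tool_pos: [0.5315, 0.2096, 0.2903]
ee_rot: [3.141, 0.003, 3.037]
wrist_force: [-6.9, -2.2, 13.4]
width: 0.0128
```

Run:
```python
from mv import *
inc([.532,.209,.289],np.radians(-6)+np.pi)
p,d=robot.snapshot("side");cv2.imwrite("pics/s6.png",p[:,:,::-1]);np.save("pics/s6.npy",d);crop("pics/s6.png","pics/s6c.png",245,130,90,80,8)
```

```text
t 13.75 pos [0.5315 0.2096 0.2903] rot [3.1409e+00 3.0000e-03 3.0375e+00] q [ 0.28  0.18  1.49 -0.    1.46 -1.19] F [-6.9 -2.2 13.4] w 0.0128
shift [-0.006 -0.005  0.013] turn [0.    0.002 0.   ]
```

View pics/s6c.png

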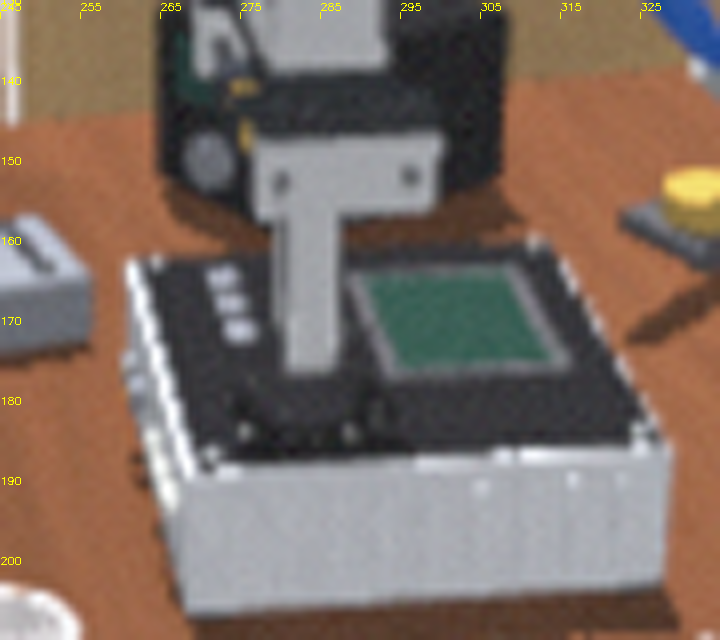

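Run:
```python
from h import *
D=np.load("pics/s6.npy")
for v in range(165,186):
    r=[dep("side",D,u,v) for u in range(270,300)]
    print(v,' '.join('%3d'%round(p[2]*1000) for p in r))
    q=np.array([p for p in r if p[2]>.078 and p[1]<.215])
    if len(q): print('    x',np.round(q[:,0].min(),4),np.round(q[:,0].max(),4))
```

```text
165  69  70  71  70  70  71  69  71  70 120 628 133 134 628 131 133 133  71  71  70  71  69  70  72  71  70  71  72  72  71
    x 0.2089 0.5369
166  70  72  69  71  70  69  70  72  70 118 120 129 130 131 130 130 130  68  71  72  72  73  72  72  73  71  71  71  71  71
    x 0.5218 0.5371
167  72  71  72  72  71  69  71  70  69 111 115 127 127 126 127 127 126  72  71  70  72  71  71  72  70  69  71  70  71  70
    x 0.5212 0.5375
168  69  71  71  73  70  73  69  68  71 110 113 123 123 122 121 122 122  71  72  68  71  72  69  71  71  72  69  71  67  71
    x 0.5213 0.5377
169  69  71  68  69  69  70  70  70  72 106 110 120 121 119 120 120 116  71  70  71  73  72  72  71  72  71  71  69  70  70
    x 0.5211 0.5391
170  70  72  72  68  71  73  70  70 105 107 104 115 115 116 115 115 114 104 106 106 105  70  72  72  70  71  72  69  72  72
    x 0.521 0.5571
171  70  70  68  71  70  69  70 106 105 105 104 113 112 112 111 112 113 105 106 107 103  69  71  71  69  71  71  72  70  71
    x 0.513 0.556
172  71  69  72  72  71  68  70 102 104 104 103 108 109 109 108 107 108  99 103 100 101  71  71
[... 1137 characters left out ...]
71  70  69  70  70  70  71  70  71  70  71
    x 0.5134 0.542
181  71  70  70  71  70  69  70  69  74  77  76  78  79  78  78  79  78  76  73  69  69  69  70  70  72  71  70  69  72  69
    x 0.5243 0.534
182  69  69  71  71  71  68  69  69  70  71  72  77  75  73  75  74  71  70  69  70  70  70  70  68  69  70  71  72  70  70
183  71  70  70  69  73  68  70  69  69  70  70  71  72  71  72  69  71  71  70  68  72  70  68  70  70  70  69  70  70  70
184  71  71  69  72  70  71  72  70  71  71  71  71  70  71  71  70  73  71  72  69  70  71  71  70  69  70  70  69  69  71
185  70  70  68  71  69  72  70  71  68  68  71  70  69  71  70  70  69  72  71  72  68  70  71  70  72  70  67  70  70  70
```

move_arm:
  increments:
    - [[0,-0.008,0,0,0,0,0],[0,-0.008,0,0,0,0,0],[0,-0.008,0,0,0,0,0]]

```text
time: 14.05
tool_pos: [0.5319, 0.2095, 0.2903]
ee_rot: [3.141, 0.001, 3.038]
wrist_force: [-7.5, -3.2, 14.2]
width: 0.0126
```

move_arm:
  increments:
    - [[0,0.008,-0.005,0,0,0,0],[0,0.008,-0.005,0,0,0,0],[0,0.008,-0.005,0,0,0,0],[0,0.008,-0.005,0,0,0,0],[0,0.008,-0.005,0,0,0,0],[0,0.008,-0.005,0,0,0,0]]

```text
time: 14.55
tool_pos: [0.5314, 0.2093, 0.2903]
ee_rot: [3.14, 0.003, 3.038]
wrist_force: [-7.2, -1.3, 13.3]
width: 0.0128
```

Run:
```python
from mv import *
p,d=robot.snapshot("side");cv2.imwrite("pics/s7.png",p[:,:,::-1])
q=[dep("side",d,u,171)[2] for u in range(277,291)];print(np.round(np.array(q)*1000))
inc([.532,.209,.289],np.radians(-6)+np.pi)
import knobs
knobs.bar("side",d,290,320,292,320)
```

```text
[106. 105. 105. 105. 111. 112. 111. 113. 113. 112. 106. 104. 105. 105.]
t 14.6 pos [0.5314 0.2093 0.2903] rot [3.14   0.0032 3.0376] q [ 0.28  0.18  1.49  0.    1.46 -1.19] F [-6.8 -1.9 13.2] w 0.013
shift [-0.006 -0.003  0.013] turn [0.001 0.002 0.   ]
side 133 mean [ 0.4368 -0.301 ] ang 2.2 along [-0.0219  0.0245] across [-0.0089  0.0061] medz 0.03482292557366215 rect [array([ 438. , -299.7]), array([46.4, 15. ]), np.float64(1.6)]
```

View pics/s7.png

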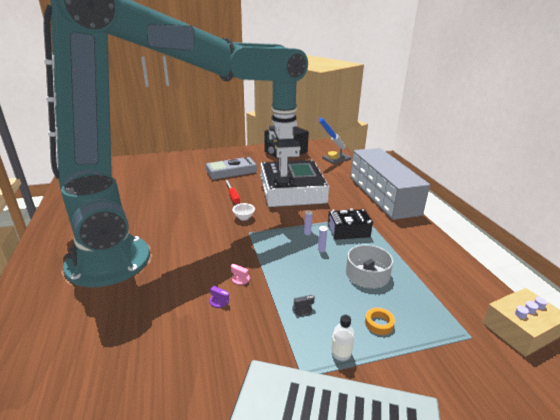

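The side view shows the broken knob in the tin (369,266), the other sound knob untouched (304,302), the bystanders in place, and the knob held on the charger (283,172).

```bash
python3 -c "
from bench import robot
print(robot.close_job())
o=robot.get_obs();print(o['time'],o['tool_pos'],o['wrist_force'],o['width'])"
```

```text
the job is handed in; nothing more can be done
None
the job is handed in; nothing more can be done
```

The job is done and handed in at about 14.6 s of the 51 s, with the gripper still pressing the knob in. The hand-in gives no verdict.

- **Broken knob:** I put it in the scrap tin and let go. The camera shows it standing near the middle.
- **Sound knob:** I took the left of the two sound knobs and turned it to about -6° to match the shaft's flat. It slid over the shaft tip with almost no upward force.
- **Press:** Upward force rose from about 3 to 6 N with travel, as the spring should. At the stop it reached 13 N, and held there. The knob's top measured about 105 mm high, where 106 mm is expected when it is home and fully pressed.
- **Everything else:** The other sound knob measured within about 1 mm of its start. In the last picture the tin and the bystanders stand where they were, though I checked those by eye only.

Two points disagreed or stayed uncertain:

- **Sideways force:** About -7 N along x remained at the wrist, and small shifts barely reduced it. The knob showed no visible tilt.
- **Shaft angle:** It was measured only to about ±10°, so the smooth slide-on is the real confirmation.

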